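Fit the beater into the chutney chopper and hold it down

ROBOT

A 6-joint arm with a two-finger parallel gripper is mounted at the origin on the work surface. World frame = base frame: x ahead of the robot, y to its left, z up, the work surface at z = 0. Lengths are in m, angles in degrees, forces in N, time in s.
With the tool pointing down it reaches from about 0.4 to 0.825 m from the base axis. Payload 7 kg.
Tool frame: the origin (TCP) lies midway between the tips of the shut fingers; the grasp point (between the pads) lies 19 mm behind it; z points along the fingers, x is the direction in which the jaws open and shut, and the axes are right-handed (so a half turn about z gives the same grasp; the last joint's range is limited). The gripper opens to 88 mm and grips with 3 to 60 N. Pads are 19 mm wide; open, the fingers measure 130 mm over their backs; the gripper's body (78 mm by 193 mm) begins 47 mm behind the grasp point.
Start: joints at [81.308, 20.546, 0.682, 0, -70.136, -16.507], TCP at [0.287, 0.611, 0.227] pointing down, gripper open.
Joint ranges: [-176.03, 176.03], [-82.01, 121.73], [-58.28, 71.71], [-173.87, 95.51], [-174.79, -0.11], [-173.66, 173.66]. Speed limits (degrees/s): [136.94, 136.94, 172.46, 180, 180, 180].

INTERFACE

Orientations are given as [roll, pitch, yaw] about the fixed x, y, z axes, in that order (R = Rz(yaw) Ry(pitch) Rx(roll)).
In Python, from plant import ctrl, vision, nets gives the robot as it stands.
- The arm moves only by the shell command python3 -m jog 'ROWS'. ROWS is text: rows parted by semicolons, each of 7 numbers parted by spaces: the turn, a rotation vector about the tool's x, y, z in units of 0.1 rad (1.0 is 0.1 rad), then the shift along the tool's x, y, z in units of 4 cm (1.0 is 4 cm), then the opening, from -1 (shut) to 1 (fully open). In form: rx ry rz x y z jaw; .... A call has 1 to 8 rows; each row shifts and turns the commanded pose from where the row before left it, along the tool's axes as they then stand; what a row does not reach is not made up. A row lasts 1/8 s, in which the tool goes at most 62.5 mm and 10.7 degrees, less where a joint would pass 70% of its speed; a pose out of reach is approached as far as the arm can. A call with a number of a shift or a turn outside -1 to 1 is refused whole. A call with a gripper value outside its range is refused whole. The fingers move at their own pace and stop on an object; the grip force is fixed at half the most. Time passes only in rows, so rows that do not move let the fingers close. It gives the time, the measured TCP pose, the force and the opening at its end, in the units of the state.
- ctrl.get_obs(): the state, without advancing time (a new reading comes with each control period).
- vision.snapshot(name): name is "side" or "top" or "wrist"; returns (picture, depth): 480x640x3 uint8, red, green, blue; 480x640 float32, m along the optical axis (not along the pixel's ray), 0 where there is no reading.
- vision.camera_info(name): a dict with "camera_matrix" (3x3 intrinsics, pixels), "D" ([k1, k2, p1, p2, k3] as OpenCV has them; the pictures are not rectified), "camera_from_world" (4x4, takes a point from world to camera coordinates); the wrist camera has in their place "tool_from_camera" (4x4, takes a point from camera to tool coordinates, whose origin is the TCP and whose axes are the tool frame's). Camera axes: x right, y down, z forward; pixel columns grow to the right and rows downward; lengths in m; the calibration is good to about 2 mm. A picture is of the moment at which its call begins: read the wrist's pose just before it. camera_info takes no time and is no camera call.
- ctrl.close_job(): hands the job in, once; it reports no verdict.
Trained networks look in the newest picture that a camera, given by its name, has taken for a name from the list of things; names that differ only in an ending like _2 or _b are one class to them, and where a whole thing is asked for, a point or a joint stands for the part that bears it (a point fixed in the world has none). Each returns a list of dicts, best first, with "score" (0 to 1); they miss things now and then, are a little off and sometimes report something else, mostly with a low value. They report only what shows in the picture. A call takes as long as a camera call. They do not tell look-alikes from the thing itself.
- nets.boxes_of(target, camera): "location" ([x, y, z] in m, in world coordinates, good to about 4 mm: the middle of the surface that is visible of it).
The state is a dict: "clock": time; "joint_pos": joint angles; "qvel": joint speeds; "tau": joint torques, N m; "tool_pos": TCP position; "orientation": TCP orientation; "force": force on the tool from outside, world axes, zero at the start; "moment": the same for the moment, N m; "opening": finger opening in m.
Only numpy, scipy, OpenCV 4.12 (cv2) and the standard library are available. Lean on these libraries where they do the work, as an engineer would, in place of code of your own. Each camera call takes 0.05 s, during which the arm holds its last target.

TASK

Lift the yellow lid off the chopper and set it down gently, flat on the green board. Then take the beater out of its wooden holder, turn it until its cross-shaped foot meshes with the cross slot of the orange coupling in the bowl, and push it straight down fully home against the spring. Finish while still gripping the beater and keeping it pressed home; leave the three jars standing where they are.

Things in the scene. Friction and masses are not known exactly. Their poses are not given: they have to be found in the camera images.
- lid_knob (a point): Centre of the black bar knob of the loose yellow lid: 44 mm along x, 20 mm along y, 34 mm high; this point is 17 mm above the lid's plate, 29 mm above its underside. The lid is a 146 mm disc, 6 mm thick, over a 124 mm plug 6 mm deep that sits loosely in the bowl's mouth; 46 mm high in all, 0.15 kg. z is up.
- board: Green plastic board fixed on the bench, 190 x 190 mm, 12 mm thick; origin at the centre of its underside, on the bench. The lid goes on it, roughly centred.
- chopper: The chopper, fixed to the bench: white base 180 x 180 mm, 56 mm high, with a fixed aluminium bowl on it, outside diameter 140 mm, wall 4 mm, rim 128 mm and inner floor 65 mm above the bench. Origin at the centre of its underside on the bench, z up; the coupling stands on this axis.
- socket (a point): Centre of the top face of the orange coupling in the bowl (under the lid at first), 95 mm above the bench; frame turns with it. A 44 mm square block, sides along x, y, with a cross slot, arms along x and y (28.5 mm tip to tip, 10.5 mm wide, 30 mm deep). Same every quarter turn. It stands at any angle, not that of the base, and turns only stiffly (0.15 N m).
- plunger (a joint): Spring plunger in the slot, m pressed down: 0 at rest, when its top is 14 mm below the coupling's top face; 0.008 when a beater is fully home, its collar resting on the coupling; end of travel 0.010. Push needed 3 N at 0, 7.8 N at 0.008. It lifts an unpressed beater about 8 mm.
- beater_grip (a point): Centre of the beater's black head, 24 x 24 mm (sides along x, y), 36 mm high; z up; 0.12 kg. Below it: 16 mm shaft, red paddles along x (84 mm tip to tip, 53 to 71 mm below), 42 mm collar (underside 81 mm below), cross foot with arms along x and y (26 mm tip to tip, 8 mm wide, end 103 mm below, last 6 mm tapered 2 mm a side). Any quarter turn fits. Fully home it is 81 mm above the coupling's top.
- holder: Wooden holder fixed on the bench, 90 x 90 mm, 35 mm high, with a 31 mm upright hole in which the beater's foot stands loosely, the collar resting on the top; origin at the centre of its underside, on the bench.
- jar_beet: Dark purple jar, brass-coloured cap, 72 mm in diameter, 100 mm high; bystander. Origin at the centre of its underside.
- jar_onion: Brown jar, black cap, 66 mm in diameter, 120 mm high; bystander. Origin at the centre of its underside.
- jar_grape: Red jar, yellow cap, 70 mm in diameter, 90 mm high; bystander. Origin at the centre of its underside.
Mind the look-alikes: they are no part of the job. Of the things like the part that bears beater_grip, leave any that is purple; of the rest the larger one is meant.

How it is judged (in metres and radians):
On the way, in this order (a step that is already met when the one before it is completed fails the run):
1. the lid lies flat on the green board, let go (horizontal distance between lid_knob and board below 0.06 m and height (world z) of lid_knob below 0.046 m and angle between lid_knob's own z axis and vertical below 0.08 rad and contact force between the fingers and lid below 0.1 N), for 0.2 s.
2. the beater is lifted clear of its holder (z of beater_grip in the frame of holder above 0.145 m and contact force between beater and holder below 0.1 N), for 0.1 s.
3. the beater is meshed and pushed fully home (value of joint plunger above 0.006 m and horizontal distance between beater_grip and socket below 0.006 m and z of beater_grip in the frame of socket below 0.083 m), for 0.3 s.
At the end, for the whole second after the job is handed in: The beater is meshed, upright within 4 degrees, home within 2 mm, the plunger at least 6 mm down, and held by the fingers with more than 2 N through the last second; the lid lies flat on the green board, its centre within 60 mm of the board's (all of step 3 and angle between beater_grip's own z axis and vertical below 0.07 rad and (angle between the x axis of beater_grip and the x axis of socket, either way round below 0.15 rad or angle between the x axis of beater_grip and the y axis of socket, either way round below 0.15 rad) and contact force between the fingers and beater above 2 N and horizontal distance between lid_knob and board below 0.06 m and height (world z) of lid_knob below 0.046 m and angle between lid_knob's own z axis and vertical below 0.08 rad); the arm keeps its last pose, push and grip.
It fails at once if a jar is moved more than 30 mm (distance of any of jar_beet, jar_onion, jar_grape from where it was at the start of the episode above 0.03 m).
It fails at once if a jar is tipped (angle between any of jar_beet, jar_onion, jar_grape's own z axis and vertical above 0.5 rad).
It fails at once if the lid is dropped (linear speed of lid above 0.7 m/s and contact force between the fingers and lid below 0.1 N).
It also fails if it takes over 64 s, if anything falls off the work surface, if the arm or the gripper's body presses on something with over 40 N, if the wrist force passes 120 N, or if a joint passes its speed limit or range.

## Working session

There is one attempt and no reset: what is moved stays moved. The work goes in short steps, Python scripts to look and compute and a shell command to move; the robot and the scene stay as the last step left them, time stands still between calls to the robot, and variables do not carry over. Pictures are saved under pics/ and viewed, and the job is handed in when it is done.

```bash
ls; mkdir -p pics
cat > h.py <<'E'
import numpy as np, cv2
from plant import ctrl, vision, nets
def cam(n):
    i=vision.camera_info(n); return np.array(i["camera_matrix"]),np.array(i["D"]),i
def w_from_c(n,obs=None):
    K,D,i=cam(n)
    if n=="wrist":
        from scipy.spatial.transform import Rotation as R
        T=np.eye(4); T[:3,:3]=R.from_euler('xyz',obs["orientation"],degrees=True).as_matrix(); T[:3,3]=obs["tool_pos"]
        return T@np.array(i["tool_from_camera"])
    return np.linalg.inv(np.array(i["camera_from_world"]))
def snap(n,name):
    o=ctrl.get_obs(); p,d=vision.snapshot(n)
    cv2.imwrite(f"pics/{name}.png",p[:,:,::-1]); np.savez(f"pics/{name}.npz",p=p,d=d,T=w_from_c(n,o))
    return p,d,w_from_c(n,o)
def cloud(n,d,T):
    K,D,i=cam(n); v,u=np.mgrid[0:480,0:640]
    pt=cv2.undistortPoints(np.stack([u.ravel(),v.ravel()],1).astype(np.float64).reshape(-1,1,2),K,D).reshape(480,640,2)
    c=np.concatenate([pt*d[...,None],d[...,None]],2)
    w=c@T[:3,:3].T+T[:3,3]; w[d<=0]=np.nan
    return w
E
python3 - <<'E'
from h import *
o=ctrl.get_obs(); print(o)
for n in("top","side","wrist"): snap(n,n+"0")
for t in ["lid_knob","board","chopper","beater_grip","holder","jar_beet","jar_onion","jar_grape","socket"]:
  for c in ("top","side"):
    try: print(t,c,[(np.round(r["location"],3).tolist(),round(r["score"],2)) for r in nets.boxes_of(t,c)])
    except Exception as e: print(t,c,e)
print(ctrl.get_obs()["clock"])
E
```

```text
pics
{'clock': 0.0, 'joint_pos': array([ 8.13080499e+01,  2.05903594e+01,  6.33092161e-01, -1.91967186e-02,
       -7.01361255e+01, -1.65077829e+01]), 'qvel': array([ 0.16712525,  0.08119274, -0.03175651,  0.06895458,  0.08000029,
       -0.00574206]), 'tau': array([ 1.22465586e-03, -5.82714951e+01,  2.93045801e+01,  6.99667364e+00,
        6.97305237e-03, -1.60160885e-04]), 'tool_pos': array([0.28720919, 0.61030029, 0.22563256]), 'orientation': array([-1.79990763e+02, -9.46712600e-02, -1.15206278e+02]), 'force': array([ 0.27877823, -0.37202846, -0.01386156]), 'moment': array([-0.00229408,  0.04081585, -0.03454528]), 'opening': 0.08746344663799105}
lid_knob top [([0.53, -0.024, 0.138], 0.63)]
lid_knob side [([0.535, -0.04, 0.13], 0.9)]
board top [([0.51, 0.297, 0.011], 0.9)]
board side [([0.489, 0.322, 0.014], 0.79)]
chopper top [([0.499, -0.042, 0.059], 0.86)]
chopper side [([0.535, -0.089, 0.055], 0.82)]
beater_grip top [([0.536, -0.332, 0.063], 0.86), ([0.54, -0.457, 0.052], 0.78), ([0.49, -0.225, 0.039], 0.65)]
beater_grip side [([0.542, -0.346, 0.061], 0.84), ([0.538, -0.472, 0.046], 0.68), ([0.5, -0.23, 0.035], 0.58)]
holder top [([0.534, -0.323, 0.038], 0.78)]
holder side [([0.55, -0.366, 0.032], 0.91)]
jar_beet top [([0.747, 0.029, 0.101], 0.68)]
jar_beet side [([0.75, 0.007, 0.067], 0.96)]
jar_onion top [([0.768, 0.178, 0.115], 0.68)]
jar_onion side [([0.773, 0.159, 0.09], 0.61)]
jar_grape top [([0.77, -0.191, 0.093], 0.73)]
jar_grape side [([0.775, -0.219, 0.059], 0.8)]
socket top []
socket side []
1.05
```

View pics/top0.png

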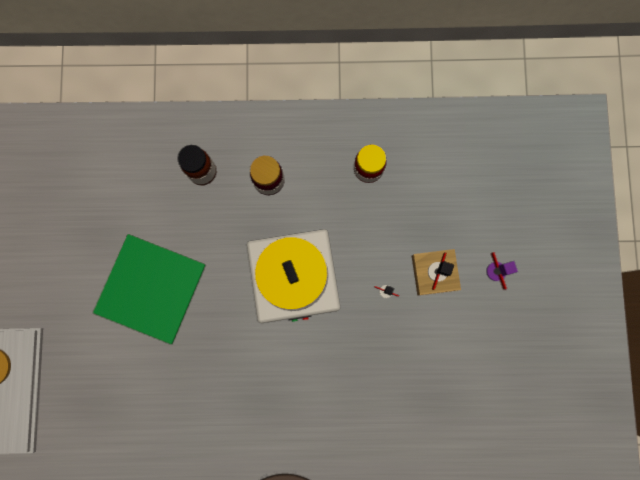

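View pics/side0.png

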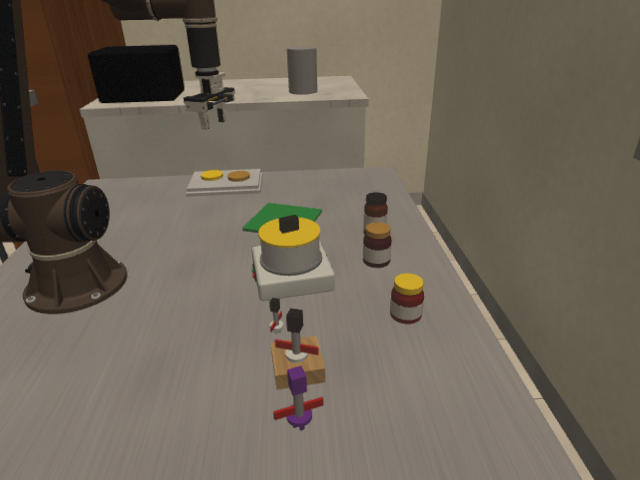

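Run:
```python
from h import *
z=np.load("pics/top0.npz"); p=z["p"].astype(int); w=cloud("top",z["d"],z["T"]); 
print("cam",np.round(z["T"],3))
hsv=cv2.cvtColor(z["p"],cv2.COLOR_RGB2HSV)
def rep(name,m,box):
    mm=np.zeros_like(m); u0,v0,u1,v1=box; mm[v0:v1,u0:u1]=m[v0:v1,u0:u1]; 
    q=w[mm]; q=q[~np.isnan(q[:,0])]
    r=cv2.minAreaRect((q[:,:2]*1000).astype(np.float32))
    print(name,len(q),"mean",q.mean(0).round(4),"med",np.median(q,0).round(4),"rect",np.round(r[0],1),np.round(r[1],1),round(r[2],1), "z",np.percentile(q[:,2],[5,95]).round(3))
dark=hsv[...,2]<50
rep("knob",dark&(w[...,2]>0.155),(270,245,310,300))
rep("lid",(hsv[...,1]>180)&(abs(hsv[...,0]-27)<8)&(w[...,2]>0.125)&(w[...,2]<.142),(240,230,340,320))
rep("board",(hsv[...,1]>100)&(abs(hsv[...,0]-65)<20),(80,220,215,355))
rep("base",(abs(w[...,2]-.056)<.008),(240,225,345,330))
rep("holder",(abs(w[...,2]-.035)<.007),(405,240,470,305))
rep("head",dark&(w[...,2]>0.12),(425,250,465,290))
rep("headall",(w[...,2]>0.12),(425,250,465,290))
rep("paddle",(hsv[...,1]>180)&((hsv[...,0]<6)|(hsv[...,0]>174)),(425,245,465,295))
x=z["p"][235:310,370:530]; cv2.imwrite("pics/crop_b.png",cv2.resize(x[:,:,::-1],None,fx=5,fy=5,interpolation=cv2.INTER_CUBIC))
```

```text
cam [[-0.013 -0.99   0.138  0.448]
 [-1.     0.014  0.006 -0.082]
 [-0.008 -0.138 -0.99   1.288]
 [ 0.     0.     0.     1.   ]]
knob 171 mean [ 0.5332 -0.0249  0.1671] med [ 0.5328 -0.0251  0.167 ] rect [533.3 -24.7] [41.2 15.7] 21.1 z [0.163 0.171]<stdin>:9: RuntimeWarning: Mean of empty slice.
  ret = um.true_divide(
  return _methods._mean(a, axis=axis, dtype=dtype,
Traceback (most recent call last):
IndexError: index -1 is out of bounds for axis 0 with size 0
```

```bash
cat > m.py <<'E'
from h import *
def rep(name,w,m,box):
    mm=np.zeros_like(m); u0,v0,u1,v1=box; mm[v0:v1,u0:u1]=m[v0:v1,u0:u1]; 
    q=w[mm]; q=q[~np.isnan(q[:,0])]
    if len(q)<4: print(name,len(q)); return
    r=cv2.minAreaRect((q[:,:2]*1000).astype(np.float32))
    c=np.cov(q[:,:2].T); e,V=np.linalg.eigh(c); a=np.degrees(np.arctan2(V[1,1],V[0,1]))
    print(name,len(q),"mean",q.mean(0).round(4),"med",np.median(q,0).round(4),"rect",np.round(r[0],1),np.round(r[1],1),round(r[2],1), "z",np.percentile(q[:,2],[5,95]).round(3),"axis",a.round(1))
    return q
E
python3 - <<'E'
from m import *
z=np.load("pics/top0.npz"); w=cloud("top",z["d"],z["T"]); 
hsv=cv2.cvtColor(z["p"],cv2.COLOR_RGB2HSV).astype(int)
dark=hsv[...,2]<50
R=lambda n,m,b:rep(n,w,m,b)
R("knob",dark&(w[...,2]>0.155),(270,245,310,300))
R("lid",(hsv[...,1]>180)&(abs(hsv[...,0]-27)<8)&(w[...,2]>0.125)&(w[...,2]<.142),(240,230,340,320))
R("board",(hsv[...,1]>100)&(abs(hsv[...,0]-65)<20),(80,220,215,355))
R("base",(abs(w[...,2]-.056)<.008),(240,225,345,330))
R("holder",(abs(w[...,2]-.035)<.007),(405,240,470,305))
R("headall",(w[...,2]>0.125),(425,250,465,290))
R("paddle",(hsv[...,1]>180)&((hsv[...,0]<6)|(hsv[...,0]>174)),(425,245,465,295))
x=z["p"][235:310,370:530]; cv2.imwrite("pics/crop_b.png",cv2.resize(x[:,:,::-1],None,fx=5,fy=5,interpolation=cv2.INTER_CUBIC))
E
```

```text
knob 171 mean [ 0.5332 -0.0249  0.1671] med [ 0.5328 -0.0251  0.167 ] rect [533.3 -24.7] [41.2 15.7] 21.1 z [0.163 0.171] axis -158.4
lid 3742 mean [ 0.5335 -0.0248  0.1332] med [ 0.533  -0.0251  0.1332] rect [534.2 -24.3] [143.1 141.4] 89.1 z [0.13  0.137] axis 61.9
board 7280 mean [0.5126 0.2947 0.0111] med [0.5123 0.2945 0.0112] rect [513.8 295.8] [191.4 188.5] 67.9 z [0.007 0.015] axis 67.6
base 2717 mean [ 0.5244 -0.0317  0.0548] med [ 0.5019 -0.0486  0.0547] rect [534.2 -25.3] [180.6 179.6] 8.2 z [0.05 0.06] axis 118.1
holder 1339 mean [ 0.5386 -0.3355  0.0347] med [ 0.5347 -0.3311  0.0346] rect [ 540.1 -338.3] [90.  91.2] 6.4 z [0.03 0.04] axis 48.9
headall 154 mean [ 0.5396 -0.3373  0.1326] med [ 0.5393 -0.337   0.1328] rect [ 539.8 -338.1] [23.8 24.8] 69.7 z [0.127 0.137] axis 177.9
paddle 48 mean [ 0.5352 -0.3349  0.0661] med [ 0.5258 -0.3308  0.0621] rect [ 541.1 -333. ] [12.8 79.8] 70.4 z [0.059 0.105] axis 160.2
```

View pics/crop_b.png

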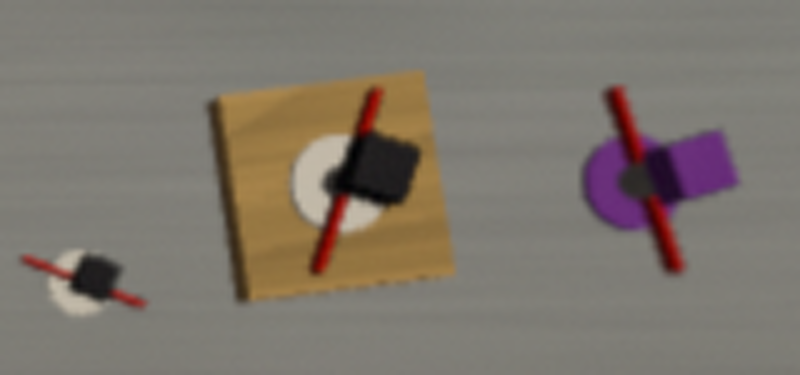

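Beater candidates in the top picture are the black head in the holder at (445,268), the small one at (389,291) and the purple one at (509,268). I take the large black one standing in the holder; the crop confirms it. The lid knob is at (290,272) and the board centre is at (150,289).

I'll go to the lid first, and start by turning.

```bash
cat > go.py <<'E'
import sys
from h import *
from scipy.spatial.transform import Rotation as R
# usage: go.py x y z yaw : what is left to do, tool axes, jog units
x,y,zz,yaw=map(float,sys.argv[1:5])
o=ctrl.get_obs(); A=R.from_euler('xyz',o["orientation"],degrees=True)
B=R.from_euler('xyz',[180,0,yaw],degrees=True)
print("turn",((A.inv()*B).as_rotvec()/0.1).round(2),"shift now",(A.inv().apply(np.array([x,y,zz])-o["tool_pos"])/0.04).round(2),"shift if turned",(B.inv().apply(np.array([x,y,zz])-o["tool_pos"])/0.04).round(2))
print("pose",o["tool_pos"].round(4),o["orientation"].round(2),"F",o["force"].round(1),"open",round(float(o["opening"]),4),"t",o["clock"],"q",o["joint_pos"].round(0))
E
python3 -m jog '0 0 -1 0 0 0 1;0 0 -1 0 0 0 1;0 0 -1 0 0 0 1;0 0 -1 0 0 0 1;0 0 -1 0 0 0 1;0 0 -1 0 0 0 1;0 0 -1 0 0 0 1;0 0 -1 0 0 0 1'
python3 go.py 0.5335 -0.0249 0.21 -68.9
```

```text
clock: 2.05
tool_pos: [0.2874, 0.6108, 0.2266]
orientation: [-180.0, -0.0, -69.2]
force: [-0.1, -0.6, -0.7]
opening: 0.0875
turn [-0.   -0.   -0.05] shift now [17.04 -0.1   0.41] shift if turned [17.04 -0.02  0.41]
pose [0.2874 0.6108 0.2266] [-180.     -0.    -69.17] F [-0.1 -0.6 -0.7] open 0.0875 t 2.05 q [ 81.  21.   1.   0. -70.  30.]
```

```bash
python3 -m jog '0 0 -0.05 1 0 0 1;0 0 0 1 0 0 1;0 0 0 1 0 0 1;0 0 0 1 0 0 1;0 0 0 1 0 0 1;0 0 0 1 0 0 1;0 0 0 1 0 0 1;0 0 0 1 0 0 1' >/dev/null
python3 -m jog '0 0 0 1 0 0 1;0 0 0 1 0 0 1;0 0 0 1 0 0 1;0 0 0 1 0 0 1;0 0 0 1 0 0 1;0 0 0 0.9 0 0 1;0 0 0 0.5 0 0 1;0 0 0 0 0 0 1'
python3 go.py 0.5335 -0.0249 0.139 -68.9
```

```text
clock: 4.05
tool_pos: [0.4932, 0.0716, 0.2266]
orientation: [-180.0, -0.0, -69.2]
force: [0.0, -0.3, -0.1]
opening: 0.0873
turn [-0.   -0.   -0.05] shift now [ 2.61 -0.09  2.19] shift if turned [ 2.61 -0.07  2.19]
pose [0.4932 0.0716 0.2266] [-180.    -0.   -69.2] F [ 0.  -0.3 -0.1] open 0.0873 t 4.05 q [ 31.   4. -21.   0. -65.  80.]
```

```bash
python3 -m jog '0 0 -0.05 1 0 0 1;0 0 0 1 0 0 1;0 0 0 0.6 -0.07 0 1;0 0 0 0 0 0 1;0 0 0 0 0 0 1'
python3 go.py 0.5335 -0.0249 0.139 -68.9
python3 - <<'E'
from m import *
p,d,T=snap("wrist","w1"); w=cloud("wrist",d,T)
hsv=cv2.cvtColor(p,cv2.COLOR_RGB2HSV).astype(int)
rep("knob",w,(hsv[...,2]<60)&(w[...,2]>0.16)&(w[...,2]<.175)&(abs(w[...,0]-.533)<.05)&(abs(w[...,1]+.025)<.05),(0,0,640,480))
E
```

```text
clock: 4.68
tool_pos: [0.5327, -0.0227, 0.2265]
orientation: [180.0, 0.0, -68.8]
force: [0.5, -0.2, 0.4]
opening: 0.0876
turn [0.   0.   0.02] shift now [0.06 0.   2.19] shift if turned [0.06 0.   2.19]
pose [ 0.5327 -0.0227  0.2265] [ 1.800e+02  1.000e-02 -6.878e+01] F [ 0.5 -0.2  0.4] open 0.0876 t 4.675 q [ 19.   7. -17.  -0. -66.  93.]
knob 714 mean [ 0.5271 -0.0264  0.1684] med [ 0.5248 -0.0266  0.1686] rect [533.6 -24.4] [42.8 17.4] 21.8 z [0.167 0.17 ] axis -155.5
```

View pics/w1.png

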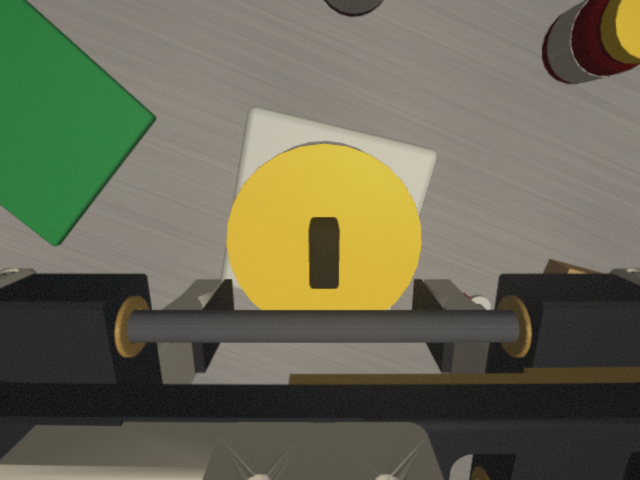

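The wrist view shows the lid centred and the knob at (324,253), upright between the jaws, which agrees with the top estimate. Next I descend and grip.

```bash
python3 -m jog '0 0 0 0.05 0 0.8 1;0 0 0 0 0 0.7 1;0 0 0 0 0 0.4 1;0 0 0 0 0 0.25 1;0 0 0 0 0 0 1;0 0 0 0 0 0 -1;0 0 0 0 0 0 -1;0 0 0 0 0 0 -1'
python3 -m jog '0 0 0 0 0 0 -1;0 0 0 0 0 0 -1;0 0 0 0 0 0 -1;0 0 0 0 0 0 -1'
python3 go.py 0.5335 -0.0249 0.139 -68.9
```

```text
clock: 5.72
tool_pos: [0.534, -0.0252, 0.1411]
orientation: [-179.9, -0.0, -68.8]
force: [0.2, -0.4, 0.4]
opening: 0.0631
clock: 6.22
tool_pos: [0.5337, -0.0252, 0.1405]
orientation: [180.0, 0.0, -68.8]
force: [-0.1, -0.0, 0.6]
opening: 0.023
turn [0.   0.   0.02] shift now [-0.01  0.    0.04] shift if turned [-0.01  0.    0.04]
pose [ 0.5337 -0.0252  0.1405] [180.     0.   -68.79] F [-0.1 -0.   0.6] open 0.023 t 6.225 q [ 18.  12. -24.  -0. -54.  93.]
```

```bash
python3 -m jog '0 0 0 0 0 0 -1;0 0 0 0 0 0 -1;0 0 0 0 0 -0.1 -1;0 0 0 0 0 -0.3 -1;0 0 0 0 0 -0.5 -1;0 0 0 0 0 -0.6 -1;0 0 0 0 0 -0.3 -1;0 0 0 0 0 0 -1'
python3 go.py 0.513 0.2955 0.21 -68.9
python3 - <<'E'
from m import *
p,d,T=snap("wrist","w2")
E
```

```text
clock: 7.22
tool_pos: [0.5341, -0.0251, 0.2135]
orientation: [-179.9, -0.0, -68.8]
force: [0.4, 0.5, -1.7]
opening: 0.0198
turn [-0.02 -0.    0.02] shift now [-7.66 -2.41  0.09] shift if turned [-7.67 -2.39  0.09]
pose [ 0.5341 -0.0251  0.2135] [-179.89   -0.    -68.79] F [ 0.4  0.5 -1.7] open 0.0198 t 7.225 q [ 18.   8. -18.  -0. -64.  93.]
```

View pics/w2.png

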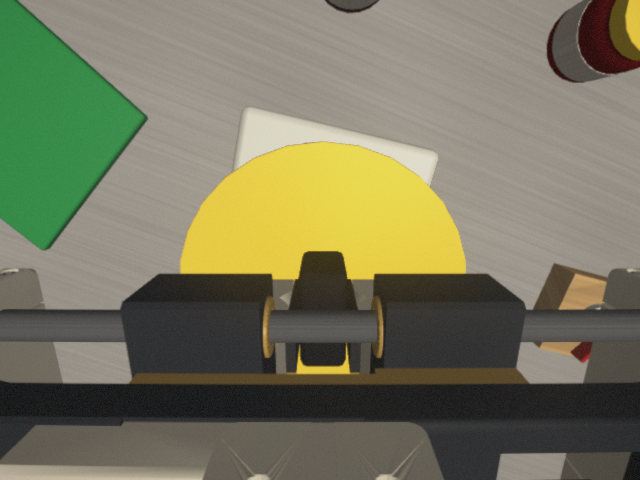

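The lid is held level (disc centred at about (323,270), knob between the fingers) and clear of the bowl. I'll carry it to the board.

```bash
python3 -m jog '0 0 0 -0.4 -0.1 0 -1;0 0 0 -0.8 -0.2 0 -1;0 0 0 -0.9 -0.3 0 -1;0 0 0 -0.9 -0.3 0 -1;0 0 0 -0.9 -0.3 0 -1;0 0 0 -0.9 -0.3 0 -1;0 0 0 -0.9 -0.3 0 -1;0 0 0 -0.9 -0.3 0 -1' >/dev/null
python3 -m jog '0 0 0 -0.7 -0.2 0 -1;0 0 0 -0.3 -0.1 0 -1;0 0 0 0 0 0 -1;0 0 0 0 0 0 -1'
python3 go.py 0.513 0.2955 0.0305 -68.9
python3 - <<'E'
from m import *
p,d,T=snap("top","t2"); w=cloud("top",d,T)
E
```

```text
clock: 8.78
tool_pos: [0.5129, 0.2922, 0.2122]
orientation: [180.0, -0.0, -68.8]
force: [-0.4, 0.2, -2.0]
opening: 0.0199
turn [ 0.01 -0.    0.02] shift now [-0.08 -0.03  4.54] shift if turned [-0.08 -0.03  4.54]
pose [0.5129 0.2922 0.2122] [ 1.7996e+02 -2.0000e-02 -6.8810e+01] F [-0.4  0.2 -2. ] open 0.0199 t 8.775 q [ 49.  13. -12.  -0. -65.  63.]
```

View pics/t2.png

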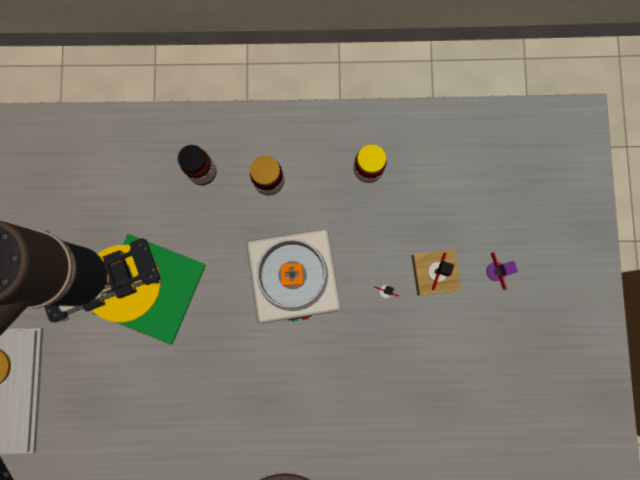

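The lid hangs over the board (seen at (122,283) because of its height), and the orange coupling shows at (292,275). I'll lower it.

```bash
python3 -m jog '0 0 0 -0.08 0 0.5 -1;0 0 0 0 0 0.8 -1;0 0 0 0 0 0.9 -1;0 0 0 0 0 0.8 -1;0 0 0 0 0 0.6 -1;0 0 0 0 0 0.4 -1;0 0 0 0 0 0.2 -1;0 0 0 0 0 0 -1'
python3 go.py 0.513 0.2955 0.0305 -68.9
python3 - <<'E'
from m import *
z=np.load("pics/t2.npz"); w=cloud("top",z["d"],z["T"]); 
hsv=cv2.cvtColor(z["p"],cv2.COLOR_RGB2HSV).astype(int)
rep("socket",w,(hsv[...,1]>180)&(abs(hsv[...,0]-10)<9)&(abs(w[...,2]-.095)<.008),(270,250,315,300))
x=z["p"][255:295,270:314]; cv2.imwrite("pics/crop_s.png",cv2.resize(x[:,:,::-1],None,fx=14,fy=14,interpolation=cv2.INTER_CUBIC))
E
```

```text
clock: 9.82
tool_pos: [0.5122, 0.2957, 0.0446]
orientation: [180.0, -0.0, -68.8]
force: [-0.4, 0.5, -1.7]
opening: 0.0197
turn [ 0.   -0.    0.02] shift now [ 0.01 -0.02  0.35] shift if turned [ 0.01 -0.02  0.35]
pose [0.5122 0.2957 0.0446] [ 1.80e+02 -1.00e-02 -6.88e+01] F [-0.4  0.5 -1.7] open 0.0197 t 9.825 q [ 49.  23. -23.   0. -45.  62.]
socket 315 mean [ 0.5336 -0.0252  0.0941] med [ 0.5319 -0.0254  0.094 ] rect [534.2 -25.5] [42.  42.2] 89.1 z [0.09  0.098] axis -158.3
```

View pics/crop_s.png

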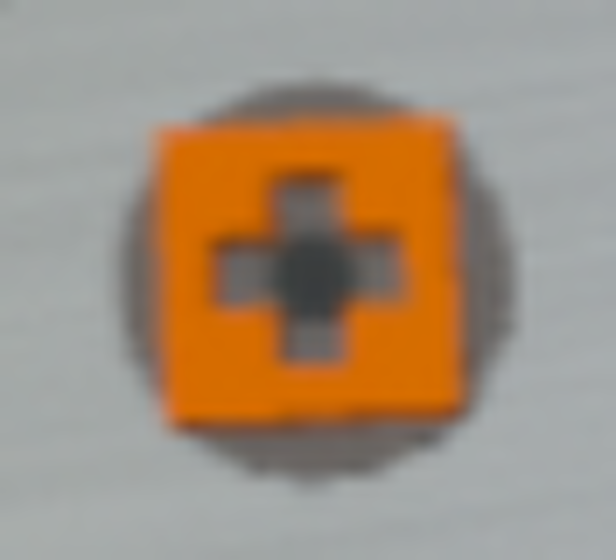

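```bash
python3 -m jog '0 0 0 0 0 0.15 -1;0 0 0 0 0 0.1 -1;0 0 0 0 0 0.06 -1;0 0 0 0 0 0 -1;0 0 0 0 0 0 -1'
python3 go.py 0.513 0.2955 0.0305 -68.9
```

```text
clock: 10.45
tool_pos: [0.5121, 0.296, 0.0323]
orientation: [-180.0, 0.0, -68.8]
force: [-0.3, -0.9, -2.3]
opening: 0.0195
turn [-0.    0.    0.02] shift now [ 0.02 -0.02  0.04] shift if turned [ 0.02 -0.02  0.04]
pose [0.5121 0.296  0.0323] [-179.99    0.    -68.78] F [-0.3 -0.9 -2.3] open 0.0195 t 10.45 q [ 49.  24. -23.   0. -43.  62.]
```

```bash
python3 -m jog '0 0 0 0 0 0.04 -1;0 0 0 0 0 0 -1'; python3 -m jog '0 0 0 0 0 0.03 -1;0 0 0 0 0 0 -1'
```

```text
clock: 10.7
tool_pos: [0.5121, 0.2959, 0.0306]
orientation: [-180.0, 0.0, -68.8]
force: [-0.3, -0.1, -1.5]
opening: 0.0201
clock: 10.95
tool_pos: [0.5121, 0.296, 0.0305]
orientation: [-180.0, 0.0, -68.8]
force: [-4.5, -1.5, 7.7]
opening: 0.0199
```

```bash
python3 -m jog '0 0 0 0 0 -0.03 -1;0 0 0 0 0 0 -1;0 0 0 0 0 0 1;0 0 0 0 0 0 1;0 0 0 0 0 0 1;0 0 0 0 0 0 1;0 0 0 0 0 0 1;0 0 0 0 0 0 1'
python3 -m jog '0 0 0 0 0 0 1;0 0 0 0 0 0 1;0 0 0 0 0 -0.2 1;0 0 0 0 0 -0.5 1;0 0 0 0 0 -0.9 1;0 0 0 0 0 -1 1;0 0 0 0 0 -1 1;0 0 0 0 0 -0.9 1'
python3 - <<'E'
from m import *
p,d,T=snap("wrist","w3"); w=cloud("wrist",d,T)
hsv=cv2.cvtColor(p,cv2.COLOR_RGB2HSV).astype(int)
rep("lid",w,(hsv[...,1]>150)&(abs(hsv[...,0]-26)<8)&(abs(w[...,1]-.296)<.1)&(abs(w[...,0]-.51)<.1),(0,0,640,270))
E
python3 go.py 0.534 -0.1 0.27 -20
```

```text
clock: 11.95
tool_pos: [0.5121, 0.2959, 0.0306]
orientation: [-180.0, 0.0, -68.8]
force: [-0.6, 0.2, 0.4]
opening: 0.0741
clock: 12.95
tool_pos: [0.5121, 0.2959, 0.2129]
orientation: [-179.9, 0.0, -68.8]
force: [0.1, -0.4, 0.6]
opening: 0.0872
lid 13867 mean [0.5196 0.2975 0.025 ] med [0.5213 0.3014 0.0248] rect [520.3 297.9] [126.3 145. ] 21.0 z [0.024 0.026] axis 111.0
turn [-0.08 -0.02 -8.51] shift now [ 9.43  3.13 -1.34] shift if turned [ 3.86  9.16 -1.29]
pose [0.5141 0.2971 0.2182] [-1.7954e+02  1.1000e-01 -6.8730e+01] F [3.  1.4 5.3] open 0.0876 t 13.0 q [ 49.  13. -11.   0. -65.  62.]
```

View pics/w3.png

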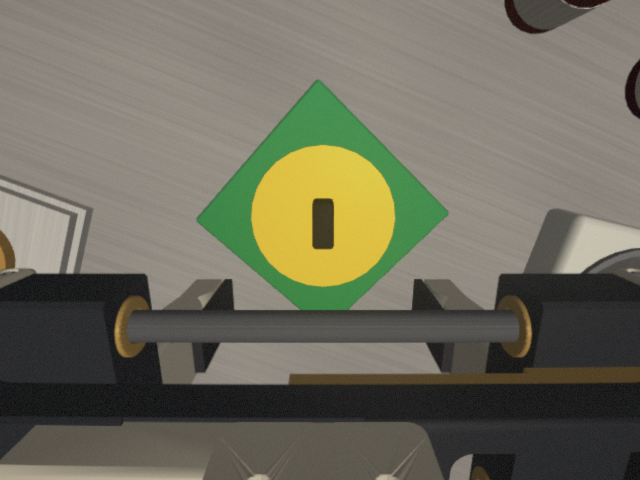

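The lid lies flat and centred on the board: disc at about (323,216), plate height 25 mm everywhere. I'll pass over the bowl and measure the coupling on the way to the beater.

```bash
python3 -m jog '0 0 0.5 0.8 0.3 -0.2 1;0 0 0.5 0.9 0.3 0 1;0 0 0.5 0.9 0.3 0 1;0 0 0.5 0.9 0.3 0 1;0 0 0.5 0.9 0.1 0 1;0 0 0.5 0.9 0 0 1;0 0 0.7 0.9 -0.1 0 1;0 0 0 0.9 0 0 1'>/dev/null
python3 -m jog '0 0 0 0 0 0 1;0 0 0 0 0 0 1'
python3 go.py 0.534 -0.025 0.22 -90
```

```text
clock: 14.25
tool_pos: [0.5196, 0.0046, 0.2189]
orientation: [-180.0, 0.0, -90.0]
force: [-0.1, 0.1, -0.5]
opening: 0.0875
turn [-0.01  0.   -0.  ] shift now [ 0.74 -0.36 -0.03] shift if turned [ 0.74 -0.36 -0.03]
pose [0.5196 0.0046 0.2189] [-1.7997e+02  1.0000e-02 -9.0020e+01] F [-0.1  0.1 -0.5] open 0.0875 t 14.25 q [ 22.   6. -19.  -0. -64.  68.]
```

```bash
python3 -m jog '0 0 0 0.74 -0.36 0 1;0 0 0 0 0 0 1;0 0 0 0 0 0 1;0 0 0 0 0 0 1'
python3 - <<'E'
from m import *
p,d,T=snap("wrist","w4"); w=cloud("wrist",d,T)
hsv=cv2.cvtColor(p,cv2.COLOR_RGB2HSV).astype(int)
q=rep("socket",w,(hsv[...,1]>150)&(abs(hsv[...,0]-10)<9)&(abs(w[...,2]-.095)<.008)&(abs(w[...,0]-.534)<.05)&(abs(w[...,1]+.025)<.05),(0,0,640,480))
E
python3 go.py 0.540 -0.338 0.2 -110
```

```text
clock: 14.75
tool_pos: [0.5338, -0.0242, 0.2186]
orientation: [-180.0, 0.0, -89.9]
force: [-1.1, -0.3, 0.6]
opening: 0.0876
socket 2148 mean [ 0.5341 -0.0248  0.0954] med [ 0.535  -0.0253  0.0957] rect [532.9 -24.6] [44.1 43.6] 1.7 z [0.092 0.097] axis -177.0
turn [-0.   0.   3.5] shift now [ 7.84 -0.14  0.47] shift if turned [ 7.32 -2.83  0.47]
pose [ 0.5338 -0.0243  0.2186] [-1.7999e+02  1.0000e-02 -8.9930e+01] F [-0.2  0.   0.3] open 0.0879 t 14.8 q [ 18.   8. -18.  -0. -65.  72.]
```

View pics/w4.png

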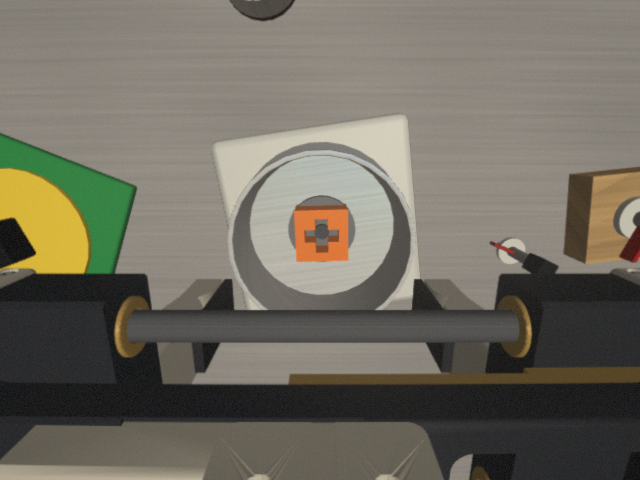

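Run:
```python
from m import *
z=np.load("pics/w4.npz"); p=z["p"];K,D,i=cam("wrist");T=z["T"]
hsv=cv2.cvtColor(p,cv2.COLOR_RGB2HSV).astype(int)
m=((hsv[...,1]>150)&(hsv[...,0]<20)).astype(np.uint8); m[:190]=0;m[275:]=0;m[:,:280]=0;m[:,365:]=0
# brightest face only (top)
v=hsv[...,2]; print(np.unique(v[m>0])[::8])
m2=m*(v>200).astype(np.uint8); print(m2.sum(),m.sum())
cs,_=cv2.findContours(m2,cv2.RETR_CCOMP,cv2.CHAIN_APPROX_NONE)
for c in cs:
    if len(c)<20: continue
    pt=cv2.undistortPoints(c.astype(np.float64),K,D).reshape(-1,2)
    r=np.c_[pt,np.ones(len(pt))]@T[:3,:3].T
    s=(0.0952-T[2,3])/r[:,2]; P=(T[:3,3]+r*s[:,None])[:,:2]*1000
    R=cv2.minAreaRect(P.astype(np.float32)); print(len(c),np.round(R[0],1),np.round(R[1],1),R[2])
x=p[190:275,280:365]; cv2.imwrite("pics/crop_s2.png",cv2.resize(x[:,:,::-1],None,fx=7,fy=7,interpolation=cv2.INTER_CUBIC))
```

```text
[120 128 136 144 159 172 180 189 199 207 215 223]
1905 2328
201 [532.6 -24.5] [43.5 43.4] 1.447488784790039
131 [532.9 -24.6] [28.2 28.3] 46.30403137207031
```

View pics/crop_s2.png

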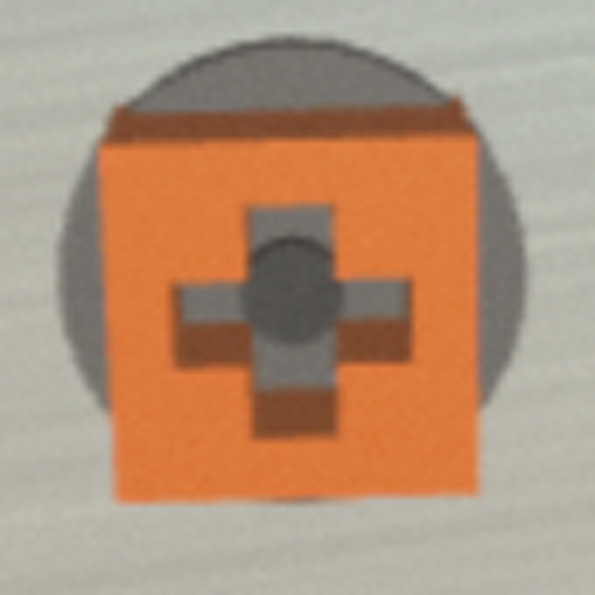

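The coupling slot is nearly aligned with the world axes, at about 1.4°, with its centre near (533.2, -24.9) mm. On to the beater.

```bash
python3 -m jog '0 0 0 0.8 0 -0.1 1;0 0 0 1 0 0 1;0 0 0 1 0 0 1;0 0 0 1 0 0 1;0 0 0 1 0 0 1;0 0 0 1 0 0 1;0 0 0 1 0 0 1;0 0 0 0.9 -0.1 0 1'>/dev/null
python3 -m jog '0 0 0.9 0 0 0 1;0 0 0.9 0 0 0 1;0 0 0.9 0 0 0 1;0 0 0.8 0 0 0 1;0 0 0 0 0 0 1;0 0 0 0 0 0 1'
python3 go.py 0.540 -0.338 0.2 -110
python3 - <<'E'
from m import *
p,d,T=snap("wrist","w5"); w=cloud("wrist",d,T)
near=(abs(w[...,0]-.54)<.06)&(abs(w[...,1]+.338)<.06)
hsv=cv2.cvtColor(p,cv2.COLOR_RGB2HSV).astype(int)
rep("headtop",w,near&(abs(w[...,2]-.134)<.006),(0,0,640,480))
rep("paddle",w,near&(hsv[...,1]>150)&((hsv[...,0]<6)|(hsv[...,0]>174))&(w[...,2]<.09),(0,0,640,480))
E
```

```text
clock: 16.55
tool_pos: [0.5381, -0.3327, 0.2226]
orientation: [-180.0, 0.0, -109.9]
force: [-0.1, 1.9, -0.5]
opening: 0.0879
turn [-0.    0.    0.01] shift now [ 0.11 -0.09  0.57] shift if turned [ 0.11 -0.09  0.57]
pose [ 0.5381 -0.3327  0.2226] [-180.      0.   -109.92] F [-0.1  1.9 -0.5] open 0.0879 t 16.55 q [-14.  17.  -5.  -0. -68.  84.]
headtop 1050 mean [ 0.5389 -0.3388  0.1344] med [ 0.539  -0.3388  0.1346] rect [ 538.  -338.7] [23.6 24.1] 69.8 z [0.133 0.136] axis 155.8
paddle 179 mean [ 0.5551 -0.3449  0.0634] med [ 0.562  -0.3473  0.0635] rect [ 538.2 -338.9] [ 3.7 82.9] 70.1 z [0.062 0.065] axis 159.8
```

View pics/w5.png

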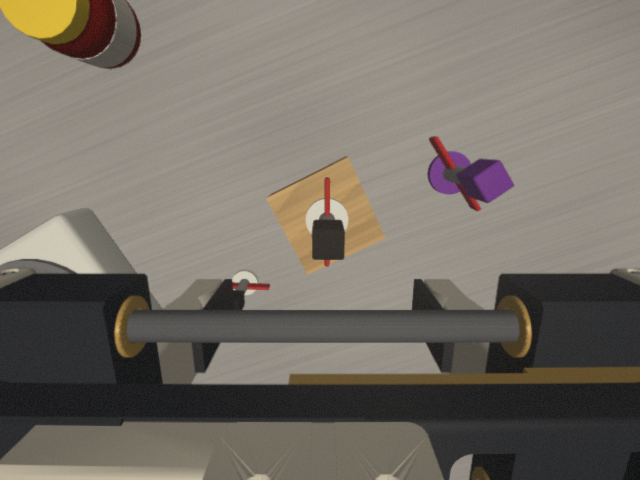

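The head top is at (328,240) with the paddles upright in the picture, so the jaws face its sides. The small beater at (244,285) and the purple one at (487,180) are clear of the fingers. I'll descend and grip.

```bash
python3 go.py 0.5384 -0.3387 0.098 -110.1; python3 -m jog '0 0 0 0.14 -0.05 0.5 1;0 0 0 0 0 0.9 1;0 0 0 0 0 0.8 1;0 0 0 0 0 0.6 1;0 0 0 0 0 0.3 1;0 0 0 0 0 0 1;0 0 0 0 0 0 1'
python3 go.py 0.5384 -0.3387 0.098 -110.1
```

```text
turn [0.   0.   0.03] shift now [ 0.14 -0.06  3.11] shift if turned [ 0.14 -0.06  3.11]
pose [ 0.5381 -0.3327  0.2226] [ 180.      0.   -109.94] F [1.1 0.9 0.2] open 0.0875 t 16.6 q [-14.  17.  -5.  -0. -68.  84.]
clock: 17.48
tool_pos: [0.5387, -0.3392, 0.0997]
orientation: [-179.9, -0.0, -110.0]
force: [0.1, 0.2, 1.1]
opening: 0.0878
turn [-0.02 -0.    0.01] shift now [-0.01  0.01  0.04] shift if turned [-0.01  0.01  0.04]
pose [ 0.5387 -0.3392  0.0997] [-1.7990e+02 -1.0000e-02 -1.1002e+02] F [0.1 0.2 1.1] open 0.0878 t 17.475 q [-15.  23. -14.   0. -53.  85.]
```

```bash
python3 -m jog '0 0 0 0 0 0.03 -1;0 0 0 0 0 0 -1;0 0 0 0 0 0 -1;0 0 0 0 0 0 -1;0 0 0 0 0 0 -1;0 0 0 0 0 0 -1;0 0 0 0 0 0 -1;0 0 0 0 0 0 -1'
python3 -m jog '0 0 0 0 0 0 -1;0 0 0 0 0 0 -1;0 0 0 0 0 0 -1'
python3 go.py 0.5384 -0.3387 0.098 -110.1
```

```text
clock: 18.48
tool_pos: [0.5378, -0.3388, 0.0971]
orientation: [180.0, 0.0, -110.0]
force: [0.1, 0.1, -1.6]
opening: 0.0239
clock: 18.85
tool_pos: [0.5379, -0.3389, 0.0973]
orientation: [180.0, 0.0, -110.0]
force: [0.4, 0.1, -1.4]
opening: 0.0239
turn [0.   0.   0.01] shift now [-0.01 -0.01 -0.02] shift if turned [-0.01 -0.01 -0.02]
pose [ 0.5379 -0.3389  0.0973] [ 179.99    0.   -110.04] F [ 0.4  0.1 -1.4] open 0.0239 t 18.85 q [-15.  23. -14.  -0. -53.  85.]
```

```bash
python3 -m jog '0 0 0 0 0 -0.3 -1;0 0 0 0 0 -0.6 -1;0 0 0 0 0 -0.9 -1;0 0 0 0 0 -0.9 -1;0 0 0 0 0 -0.8 -1;0 0 0 0 0 -0.4 -1;0 0 0 0 0 0 -1;0 0 0 0 0 0 -1'
python3 go.py 0.5325 -0.0255 0.255 -88.6
python3 - <<'E'
from m import *
snap("side","s3")
E
```

```text
clock: 19.85
tool_pos: [0.5374, -0.3385, 0.2519]
orientation: [179.9, 0.0, -110.1]
force: [0.3, -0.2, -1.8]
opening: 0.024
turn [ 0.02  0.01 -3.74] shift now [-7.31  2.8  -0.07] shift if turned [-7.83 -0.07 -0.08]
pose [ 0.5374 -0.3385  0.2519] [ 1.7988e+02  2.0000e-02 -1.1005e+02] F [ 0.3 -0.2 -1.8] open 0.024 t 19.85 q [-15.  16.  -2.  -0. -72.  85.]
```

View pics/s3.png

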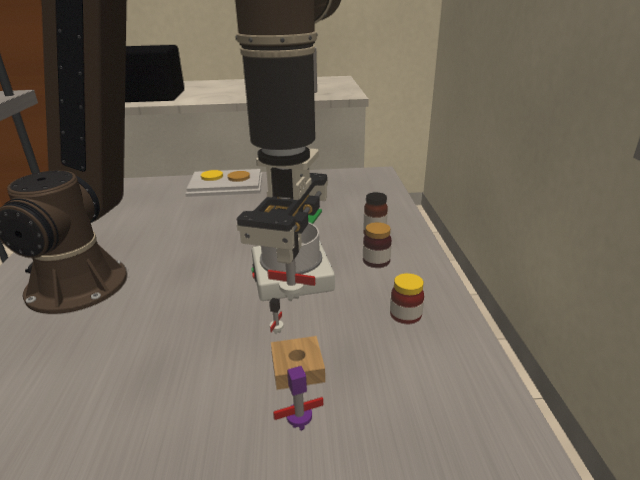

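The beater is lifted upright and clear of the holder (paddles at (292,278), empty hole at (298,355)). I'll turn it and carry it over the bowl.

```bash
python3 -m jog '0 0 -0.9 0 0 0 -1;0 0 -1 0 0 0 -1;0 0 -1 0 0 0 -1;0 0 -0.84 0 0 -0.1 -1;0 0 0 -0.4 0 0 -1;0 0 0 -0.8 0 0 -1;0 0 0 -0.9 0 0 -1;0 0 0 -0.9 0 0 -1'>/dev/null
python3 -m jog '0 0 0 -0.9 0 0 -1;0 0 0 -0.9 0 0 -1;0 0 0 -0.9 0 0 -1;0 0 0 -0.9 0 0 -1;0 0 0 -0.7 0 0 -1;0 0 0 -0.4 0 0 -1;0 0 0 0 0 0 -1;0 0 0 0 0 0 -1'
python3 go.py 0.5325 -0.0255 0.255 -88.6
```

```text
clock: 21.9
tool_pos: [0.5304, -0.0314, 0.2571]
orientation: [180.0, -0.0, -88.6]
force: [0.7, -0.4, -1.3]
opening: 0.0239
turn [ 0.01 -0.   -0.01] shift now [-0.14 -0.06  0.05] shift if turned [-0.14 -0.06  0.05]
pose [ 0.5304 -0.0314  0.2571] [ 1.7997e+02 -1.0000e-02 -8.8640e+01] F [ 0.7 -0.4 -1.3] open 0.0239 t 21.9 q [ 18.   6. -15.   0. -70.  74.]
```

```bash
python3 -m jog '0 0 0 -0.14 -0.06 0 -1;0 0 0 0 0 0 -1;0 0 0 0 0 0 -1'
python3 go.py 0.5325 -0.0255 0.212 -88.6
python3 - <<'E'
from m import *
for n,a in(("wrist","w6"),("top","t6"),("side","s6")):
    p,d,T=snap(n,a); w=cloud(n,d,T)
    hsv=cv2.cvtColor(p,cv2.COLOR_RGB2HSV).astype(int)
    near=(abs(w[...,0]-.533)<.06)&(abs(w[...,1]+.025)<.06)
    rep(n+" paddle",w,near&(hsv[...,1]>150)&((hsv[...,0]<6)|(hsv[...,0]>174))&(w[...,2]>.15),(0,0,640,480))
    rep(n+" collar",w,near&(hsv[...,1]<60)&(hsv[...,2]>150)&(w[...,2]>.17)&(w[...,2]<.21),(0,0,640,480))
    rep(n+" orange",w,near&(hsv[...,1]>150)&(abs(hsv[...,0]-10)<8)&(abs(w[...,2]-.095)<.008),(0,0,640,480))
s=cv2.imread("pics/s6.png")[180:300,220:360]; cv2.imwrite("pics/s6c.png",cv2.resize(s,None,fx=5,fy=5,interpolation=cv2.INTER_CUBIC))
E
```

```text
clock: 22.28
tool_pos: [0.5328, -0.0256, 0.2573]
orientation: [180.0, -0.0, -88.6]
force: [-0.4, 0.5, -1.2]
opening: 0.0239
turn [ 0.   -0.   -0.01] shift now [-0.    0.01  1.13] shift if turned [-0.    0.01  1.13]
pose [ 0.5328 -0.0256  0.2573] [ 1.7999e+02 -1.0000e-02 -8.8640e+01] F [-0.4  0.5 -1.2] open 0.0239 t 22.275 q [ 18.   6. -14.   0. -70.  73.]
wrist paddle 402 mean [ 0.5576 -0.0267  0.2238] med [ 0.5583 -0.0266  0.2238] rect [556.7 -26.6] [33.9  4.1] 1.2 z [0.223 0.225] axis -178.9
wrist collar 1837 mean [ 0.5372 -0.027   0.2041] med [ 0.5377 -0.0296  0.2041] rect [536.7 -27. ] [31.6 41.7] 1.1 z [0.203 0.205] axis 92.3
wrist orange 975 mean [ 0.5425 -0.0236  0.0954] med [ 0.5439 -0.0188  0.0957] rect [537.3 -24.5] [35.5 43.6] 2.2 z [0.091 0.097] axis 96.3
top paddle 9 mean [ 0.4963 -0.0299  0.248 ] med [ 0.497  -0.0295  0.2226] rect [493.1 -32.2] [15.2  6.3] 40.8 z [0.22  0.362] axis 48.8
top collar 0
top orange 0
side paddle 173 mean [ 0.5328 -0.0291  0.2154] med [ 0.5404 -0.0293  0.2153] rect [532.4 -28.5] [79.3  8.7] 0.6 z [0.209 0.222] axis -178.7
side collar 46 mean [ 0.5325 -0.0349  0.2022] med [ 0.5325 -0.0351  0.2023] rect [532.1 -35.7] [38.6 24.5] 3.3 z [0.201 0.203] axis -176.4
side orange 85 mean [ 0.5326 -0.0129  0.093 ] med [ 0.5316 -0.0129  0.0933] rect [532.8 -14. ] [43.3 25.6] 5.1 z [0.089 0.095] axis -175.8
```

View pics/w6.png

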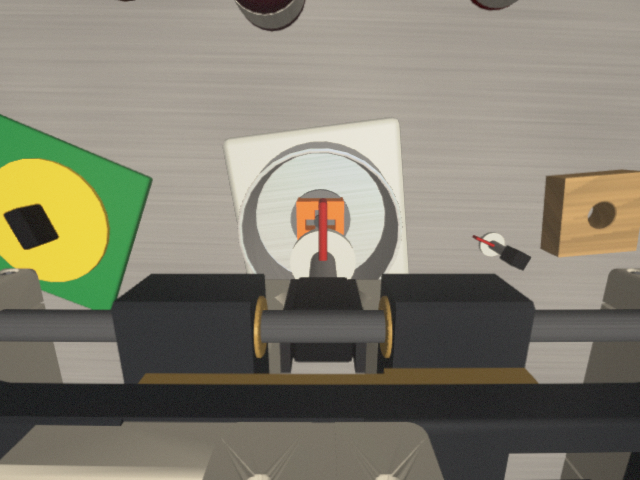

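View pics/s6c.png

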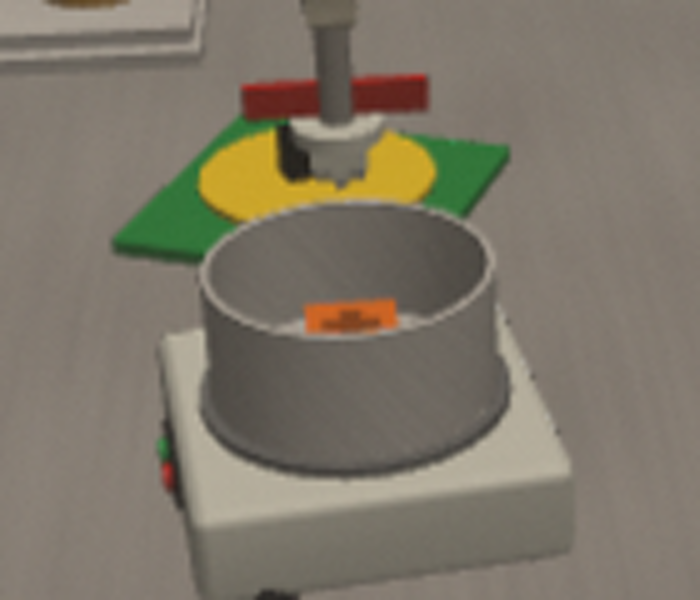

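In the wrist picture the beater and coupling appear together. The collar and paddle read y = -27.0 and the coupling -24.5; in x the beater is about 0.8 mm short. The angles match at 1.1° and 1.5–2°. I'll correct this by +2.4 mm in y and +0.7 mm in x, then go down partway.

```bash
python3 -m jog '0 0 -0.05 -0.06 -0.02 0 -1;0 0 0 0 0 0.5 -1;0 0 0 0 0 0.7 -1;0 0 0 0 0 0.4 -1;0 0 0 0 0 0.1 -1;0 0 0 0 0 0 -1;0 0 0 0 0 0 -1'
cat > chk.py <<'E'
import sys
from m import *
for n in("wrist","side"):
    p,d,T=snap(n,n[0]+sys.argv[1]); w=cloud(n,d,T)
    hsv=cv2.cvtColor(p,cv2.COLOR_RGB2HSV).astype(int)
    near=(abs(w[...,0]-.533)<.06)&(abs(w[...,1]+.025)<.06)
    z=float(ctrl.get_obs()["tool_pos"][2])+.0187
    rep(n+" paddle",w,near&(hsv[...,1]>150)&((hsv[...,0]<6)|(hsv[...,0]>174))&(abs(w[...,2]-z+.06)<.015),(0,0,640,480))
    rep(n+" collar",w,near&(hsv[...,1]<60)&(hsv[...,2]>150)&(abs(w[...,2]-z+.073)<.006),(0,0,640,480))
    rep(n+" orange",w,near&(hsv[...,1]>150)&(abs(hsv[...,0]-10)<8)&(abs(w[...,2]-.095)<.005),(0,0,640,480))
s=cv2.imread(f"pics/s{sys.argv[1]}.png")[180:300,220:360]; s=cv2.resize(s,None,fx=4,fy=4,interpolation=cv2.INTER_CUBIC)
q=cv2.imread(f"pics/w{sys.argv[1]}.png")[130:310,230:420]; q=cv2.resize(q,None,fx=2.6,fy=2.6,interpolation=cv2.INTER_CUBIC)
H=max(s.shape[0],q.shape[0]); o=np.zeros((H,s.shape[1]+q.shape[1],3),np.uint8); o[:s.shape[0],:s.shape[1]]=s; o[:q.shape[0],s.shape[1]:]=q
o=cv2.resize(o,None,fx=.75,fy=.75); cv2.imwrite(f"pics/c{sys.argv[1]}.png",o)
E
python3 chk.py 7; python3 go.py 0.5333 -0.0232 0.1573 -88.3
```

```text
clock: 23.3
tool_pos: [0.5342, -0.0229, 0.1903]
orientation: [-179.9, 0.0, -88.3]
force: [-0.0, 0.2, -1.2]
opening: 0.0237
wrist paddle 407 mean [ 0.5588 -0.0236  0.1568] med [ 0.5599 -0.0236  0.1569] rect [558.2 -23.7] [33.5  4.1] 1.5 z [0.156 0.158] axis -178.5
wrist collar 1846 mean [ 0.5392 -0.0243  0.137 ] med [ 0.5392 -0.0268  0.1371] rect [566.8 -28.3] [86.8 89.6] 38.2 z [0.136 0.138] axis 94.4
wrist orange 883 mean [ 0.5484 -0.0245  0.0956] med [ 0.549  -0.0278  0.0957] rect [544.9 -24.4] [20.3 43.6] 0.9 z [0.093 0.097] axis 91.3
side paddle 168 mean [ 0.5347 -0.0263  0.1486] med [ 0.5434 -0.0264  0.1484] rect [534.3 -26.8] [79.9  9.3] 1.3 z [0.142 0.155] axis -178.0
side collar 48 mean [ 0.5343 -0.0329  0.135 ] med [ 0.5346 -0.0327  0.1351] rect [534.  -33.7] [37.6 23.6] 4.1 z [0.133 0.137] axis -179.3
side orange 70 mean [ 0.5322 -0.0137  0.0934] med [ 0.529  -0.0135  0.0935] rect [533.  -14.7] [41.9 24.3] 1.5 z [0.091 0.096] axis -176.3
turn [-0.01  0.   -0.  ] shift now [0.01 0.02 0.82] shift if turned [0.01 0.02 0.82]
pose [ 0.534  -0.0229  0.1901] [-1.7992e+02  2.0000e-02 -8.8320e+01] F [ 0.4  0.3 -1.8] open 0.0236 t 23.4 q [ 19.   9. -20.   0. -61.  73.]
```

View pics/c7.png

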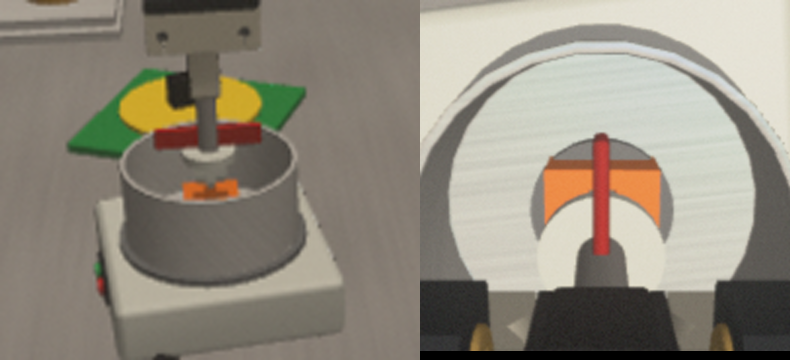

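The wrist view now agrees within 0.3 mm and the side view within about 1 mm, with the cross above the slot. I'll insert in steps.

```bash
python3 -m jog '0 0 0 0 0.01 0.1 -1;0 0 0 0 0 0.1 -1;0 0 0 0 0 0.1 -1;0 0 0 0 0 0 -1;0 0 0 0 0 0 -1'; python3 -m jog '0 0 0 0 0 0.1 -1;0 0 0 0 0 0 -1;0 0 0 0 0 0 -1';python3 go.py 0.5333 -0.0232 0.1573 -88.3
```

```text
clock: 24.02
tool_pos: [0.5332, -0.023, 0.1774]
orientation: [-180.0, -0.0, -88.3]
force: [-0.3, 0.1, -2.1]
opening: 0.024
clock: 24.4
tool_pos: [0.5332, -0.023, 0.1734]
orientation: [180.0, -0.0, -88.3]
force: [-0.5, 1.2, -1.8]
opening: 0.0237
turn [ 0. -0. -0.] shift now [ 0.01 -0.    0.4 ] shift if turned [ 0.01 -0.    0.4 ]
pose [ 0.5332 -0.023   0.1734] [180.    -0.   -88.33] F [-0.5  1.2 -1.8] open 0.0237 t 24.4 q [ 19.  10. -22.   0. -59.  73.]
```

The foot is 6 mm into the slot with no force, so it is meshing. I'll push on.

```bash
python3 -m jog '0 0 0 0 0 0.1 -1;0 0 0 0 0 0.1 -1;0 0 0 0 0 0 -1;0 0 0 0 0 0 -1'; python3 -m jog '0 0 0 0 0 0.08 -1;0 0 0 0 0 0.07 -1;0 0 0 0 0 0 -1;0 0 0 0 0 0 -1';python3 go.py 0.5333 -0.0232 0.1573 -88.3
```

```text
clock: 24.9
tool_pos: [0.5331, -0.023, 0.1653]
orientation: [180.0, -0.0, -88.3]
force: [-0.1, 0.3, -0.6]
opening: 0.0238
clock: 25.4
tool_pos: [0.5333, -0.023, 0.1597]
orientation: [-180.0, -0.0, -88.3]
force: [-1.2, -0.5, 4.2]
opening: 0.0237
turn [-0. -0. -0.] shift now [0.01 0.   0.06] shift if turned [0.01 0.   0.06]
pose [ 0.5333 -0.023   0.1597] [-179.97   -0.    -88.32] F [-1.2 -0.5  4.2] open 0.0237 t 25.4 q [ 19.  10. -23.   0. -57.  73.]
```

Spring force is building as expected. I'll continue until the collar meets the coupling.

```bash
for i in 1; do python3 -m jog '0 0 0 0 0 0.04 -1;0 0 0 0 0 0 -1;0 0 0 0 0 0 -1'; done; python3 -m jog '0 0 0 0 0 0.03 -1;0 0 0 0 0 0 -1;0 0 0 0 0 0 -1'; python3 -m jog '0 0 0 0 0 0.03 -1;0 0 0 0 0 0 -1;0 0 0 0 0 0 -1'
```

```text
clock: 25.78
tool_pos: [0.5334, -0.023, 0.1581]
orientation: [-180.0, -0.0, -88.3]
force: [-1.3, 0.5, 5.2]
opening: 0.024
clock: 26.15
tool_pos: [0.5334, -0.023, 0.157]
orientation: [-180.0, -0.0, -88.3]
force: [-1.1, 0.3, 6.6]
opening: 0.024
clock: 26.52
tool_pos: [0.5335, -0.023, 0.1569]
orientation: [-179.9, -0.0, -88.3]
force: [-4.4, 1.7, 14.5]
opening: 0.0237
```

The force jumped at TCP z 0.157, so the collar is seated. Checking by picture.

```bash
python3 chk.py 8; python3 -m jog '0 0 0 0 0 0 -1;0 0 0 0 0 0 -1;0 0 0 0 0 0 -1;0 0 0 0 0 0 -1'
python3 - <<'E'
from m import *
p,d,T=snap("top","t8")
z=np.load("pics/s8.npz"); w=cloud("side",z["d"],z["T"]); hsv=cv2.cvtColor(z["p"],cv2.COLOR_RGB2HSV).astype(int)
y=(hsv[...,1]>150)&(abs(hsv[...,0]-27)<8)&(abs(w[...,1]-.296)<.1)&(abs(w[...,0]-.513)<.1)
rep("lid side",w,y,(0,0,640,480))
E
```

```text
wrist paddle 396 mean [ 0.5575 -0.0238  0.1234] med [ 0.5584 -0.0238  0.1234] rect [557.3 -23.7] [33.7  4.1] 1.6 z [0.122 0.124] axis -178.7
wrist collar 1780 mean [ 0.5378 -0.0243  0.1037] med [ 0.5385 -0.0269  0.1037] rect [547.9 -23.6] [52.9 41. ] 1.9 z [0.103 0.105] axis 92.6
wrist orange 743 mean [ 0.5491 -0.0247  0.0954] med [ 0.5515 -0.0281  0.0957] rect [536.8 -24.6] [36.4 43.6] 1.8 z [0.093 0.097] axis 89.9
side paddle 154 mean [ 0.5344 -0.0265  0.1154] med [ 0.5432 -0.0265  0.1155] rect [532.9 -27.1] [80.4  9.5] 1.6 z [0.108 0.122] axis -178.8
side collar 51 mean [ 0.5342 -0.0327  0.1015] med [ 0.5363 -0.0333  0.1015] rect [534.9 -34. ] [36.2 23.3] 10.4 z [0.1   0.103] axis -177.8
side orange 0
clock: 27.12
tool_pos: [0.5335, -0.023, 0.1568]
orientation: [-179.9, -0.0, -88.3]
force: [-4.9, 0.8, 14.0]
opening: 0.0242
lid side 322 mean [0.4995 0.2836 0.0224] med [0.4822 0.2809 0.0224] rect [503.  283.6] [108.6 156.7] 70.0 z [0.02  0.025] axis 175.0
```

View pics/c8.png

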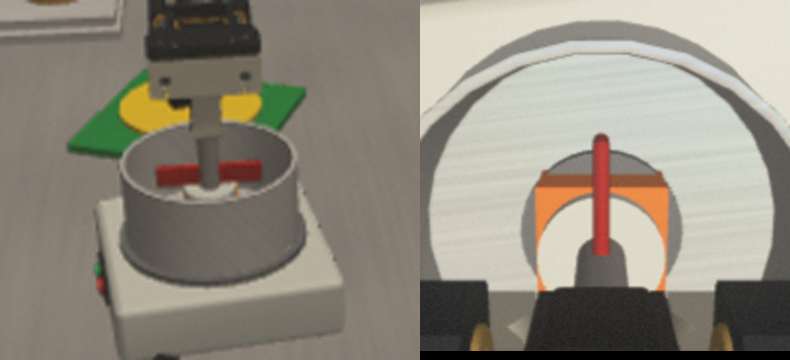

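View pics/t8.png

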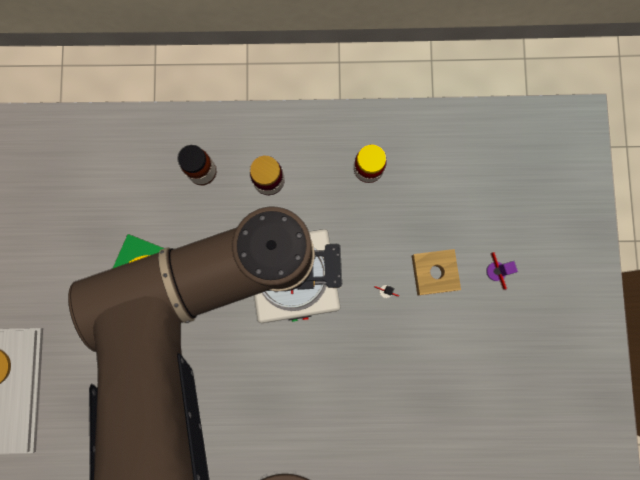

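Everything matches the home position: the paddle top is at 0.1234 m (0.123 expected), with no slip in the grip. The lid is flat on the board and the jars are unmoved. Handing in.

```bash
python3 -c "
from plant import ctrl
print(ctrl.close_job())"
```

```text
the job is handed in; nothing more can be done
None
```

I moved the lid onto the board, meshed the beater in the coupling and handed the job in at about 27 s. The gripper is still holding the beater pressed home; the hand-in reported no verdict.

**Lid:** it was let go flat on the green board. The wrist camera, looking straight at it, put its plate at 25 mm everywhere and showed it centred on the board. The last side view, with the lid partly hidden, read a plate height of about 22 mm and a centre about 12–15 mm off. That is still well within the limits.

**Beater:** I took the large black one from the holder, turned it about 21° and corrected its position by about 2.5 mm over the bowl. It entered the slot with no force. The spring force then rose to about 7 N, and jumped to about 14 N when the collar seated.

**Last checks:**
- **Height:** the paddle top was at 123.4 mm, where 123 mm means fully home, and there was no slip in the grip.
- **Alignment:** the beater and coupling angles agreed within about 0.5°. The wrist camera saw them aligned within about 1 mm; the side camera had read about 1 mm off in x just before insertion, and I split the difference.
- **Jars:** in the last top picture all three stood where they started.

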